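# Gauge tweezers held ready over the pearls

## Task

Get ready to pick out a pearl at the dressing table. First slide the cover of the pearl box all the way off the pearls, so that it lies over the other compartment; then take the gauge tweezers off their rest, squeeze them until the gap between the tips is 10 mm (pointer at the long gauge line) and hold both tips a few centimetres above the box's rim, over the middle of the open pearl compartment. Finish there, still holding the tweezers squeezed and steady at that gap in the air, and leave the other toiletries where they are.

Things in the scene. Friction and masses are not known exactly. Their poses are not given: they have to be found in the camera images.
- pearl_box: low cream wooden box fixed on the table, 204 mm long (its x), 103 mm wide (its y) over the side rails; the compartment walls are 34 mm high, the side rails 44 mm. Origin: centre of its underside. Two open compartments, each 94 x 84 mm: the one on its +x side (far end) holds 8 mm pearls, the one on its -x side a few hoop earrings
- box_cover (a joint): flat cover, 100 mm long, 93 mm wide, 5 mm thick, resting on the compartment walls (its top is 39 mm above the table) and running between the rails. Value in m: 0 = over the pearls; grows as the cover slides towards the box's -x end; 0.102 = end stop, fully over the other compartment. It starts at 0 to 0.012. It slides with about 1.5 N and stays where it is left
- cover_bar (a point): centre of the wooden finger bar on the middle of the cover: 10 mm thick along the box's x, 44 mm long along the box's y, 16 mm high; this point is 8 mm above the cover's top and 47 mm above the table; it moves with the cover
- pearl_bay (a point): centre of the pearl compartment at the height of its walls' top (34 mm above the table); axes as the box
- tweezer_rest: wooden rest fixed on the table: base 124 mm long (its x), 72 mm wide, 6 mm thick, with two cross bars 8 mm thick at 50 mm either side of its middle, 30 mm high, their ends rising 8 mm more (up to 38 mm). Origin: centre of its underside. The tweezers start lying level across the two bars
- tweezers_centre (a point): middle of the steel gauge tweezers (about 44 g) on their centre line, half-way up, between the two dark finger plates where they are squeezed; 35 mm above the table on the rest. x points to the tips, y to the left arm, z up. 10 mm high (z); back end 101 mm behind this point, tips 75 mm ahead. Plates 40 mm long. At rest: plates' outsides 34.4 mm apart, tip gap 24 mm. Balanced near this point
- tweezer_left (a joint): how far the left arm is squeezed in, rad (the right arm always matches): 0 = sprung open, tip gap 24 mm; 0.044 = tip gap 10 mm, where the plates' outsides are parallel, 27.0 mm apart, and push back with about 4 N; 0.075 = tips touching, plates 21.7 mm apart. 1 mm at the plates is 1.9 mm at the tips. It springs open when let go
- gauge_line (a point): middle of the 10 mm line on the thin bright gauge blade, which is fixed to the left arm and lies across the top of both arms 42 mm ahead of the finger plates' middle. It is the only line that crosses the whole blade; shorter ones mark 0, 5, 15 and 20 mm. The black pointer on the right arm stands in line with it at a tip gap of 10 mm
- tip_left (a point): inner face of the left arm's tip; the tip gap is the distance between the two tip points
- tip_right (a point): inner face of the right arm's tip
- nail_varnish: bystander: nail varnish bottle, 28 mm across, 66 mm high; origin at the centre of its underside
- lipstick: bystander: lipstick tube standing, 21 mm across, 69 mm high; origin at the centre of its underside
- powder_compact: bystander: round compact, 62 mm across, 15 mm high; origin at the centre of its underside
- ring_dish: bystander: small white dish, 100 mm across, 16 mm high; origin at the centre of its underside
- zip_case: bystander: round teal zip case, 139 mm across, 70 mm high; origin at the centre of its underside
- perfume: bystander: perfume bottle, 32 x 55 mm, 106 mm high; origin at the centre of its underside
- cream_jar: bystander: white cream jar, 68 mm across, 50 mm high; origin at the centre of its underside
- hairbrush: bystander: hairbrush lying bristles down along its x, about 223 mm long, 62 mm wide, 31 mm high; origin below its middle
Things that resemble listed ones, but are neither listed nor needed, are in the scene too. There is more than one size of the part that bears tweezers_centre; the job needs the larger.

How it is judged:
By the outcome, as a careful person would: the job done as asked, in the order asked, and still so for the second after the job is handed in, while the arm keeps its last pose, push and grip.
It also fails if it takes over 58 s, if anything falls off the work surface, if the arm or the gripper's body presses on something with over 40 N, if the wrist force passes 120 N, or if a joint passes its speed limit or range.

## Robot

A 6-joint arm with a two-finger parallel gripper is mounted at the origin on the work surface. World frame = base frame: x ahead of the robot, y to its left, z up, the work surface at z = 0. Lengths are in mm, angles in degrees, forces in N, time in s.
With the tool pointing down it reaches from about 350 to 850 mm from the base axis. Payload 8.1 kg.
Tool frame: the origin (TCP) lies midway between the tips of the shut fingers; the grasp point (between the pads) lies 19 mm behind it; z points along the fingers, y is the direction in which the jaws open and shut (so a half turn about z gives the same grasp; the last joint's range is limited). The gripper opens to 85 mm and grips with 20 to 120 N. Pads are 22 mm wide; open, the fingers measure 114 mm over their backs; the gripper's body (76 mm by 85 mm) begins 54 mm behind the grasp point. The pads swing forward as they close: fully open they stand 13 mm farther back than shut.
Start: joints at [-70.898, 7.471, 85.268, -0, 87.261, -4.893], TCP at [244.019, -548.143, 231.292] pointing down, gripper open.
Joint ranges: [-169.43, 169.43], [-51.17, 129.36], [1.28, 143.12], [-76.62, 256.62], [0, 156.53], [-152.29, 152.29]. Speed limits (degrees/s): [136.94, 136.94, 159.86, 180, 180, 180].

## Interface

Orientations are given as [roll, pitch, yaw] about the fixed x, y, z axes, in that order (R = Rz(yaw) Ry(pitch) Rx(roll)).
In Python, from bench import telemetry, snapshot, camera_params, job gives the robot as it stands. The module is installed in compiled form; this text tells all that it offers.
- The arm moves only by the shell command python3 -m jog 'ROWS' [FORCE]. ROWS is JSON, a list that holds one entry, the list of rows, each a list of 7 numbers: the shift along the tool's x, y, z in units of 50 mm (1.0 is 50 mm), then the turn, a rotation vector about the tool's x, y, z in units of 2 pi rad (1.0 is 2 pi rad), then the opening, from 0 (shut) to 1 (fully open). In form: [[[dx, dy, dz, rx, ry, rz, claw], ...]]. A call has 1 to 12 rows; each row shifts and turns the commanded pose from where the row before left it, along the tool's axes as they then stand; what a row does not reach is not made up. A row lasts 1/8 s, in which the tool goes at most 62.5 mm and 10.7 degrees, less where a joint would pass 70% of its speed; a pose out of reach is approached as far as the arm can. A call with a number of a shift or a turn outside -1 to 1 is refused whole. A call with a gripper value outside its range is refused whole. The fingers move at their own pace and stop on an object; FORCE is the grip in N (left out, the last holds). Time passes only in rows, so rows that do not move let the fingers close. It gives the time, the measured TCP pose, the force and the opening at its end, in the units of the state.
- telemetry.sense(): the state, without advancing time (a new reading comes with each control period).
- snapshot(name): name is "side" or "top"; returns (picture, depth): 384x512x3 uint8, red, green, blue; 384x512 float32, mm along the optical axis (not along the pixel's ray), 0 where there is no reading.
- camera_params(name): a dict with "K" (3x3 intrinsics, pixels), "extrinsics" (4x4, takes a point from camera to world coordinates). Camera axes: x right, y down, z forward; pixel columns grow to the right and rows downward; lengths in mm; the calibration is good to about 2 mm. A picture is of the moment at which its call begins. camera_params takes no time and is no camera call.
- job.hand_in(): hands the job in, once; it reports no verdict.
The state is a dict: "time": time; "joint_pos": joint angles; "qd": joint speeds; "joint_efforts": joint torques, N m; "tool_pos": TCP position; "tcp_rot": TCP orientation; "ft_force": force on the tool from outside, world axes, zero at the start; "wrist_torque": the same for the moment, N m; "finger_gap": finger opening in mm.
Only numpy, scipy, OpenCV 4.12 (cv2) and the standard library are available. Lean on these libraries where they do the work, as an engineer would, in place of code of your own. Each camera call takes 0.05 s, during which the arm holds its last target. There are 200 camera calls.

## Working session

There is one attempt and no reset: what is moved stays moved. The work goes in short steps, Python scripts to look and compute and a shell command to move; the robot and the scene stay as the last step left them, time stands still between calls to the robot, and variables do not carry over. Pictures are saved under pics/ and viewed, about 8 in all and at most 12, crops included, and the job is handed in when it is done.

```bash
mkdir -p pics; cat > h.py <<'E'
import numpy as np, cv2
from bench import telemetry, snapshot, camera_params
def shot(n,f):
    im,d=snapshot(n); np.savez(''+f+'.npz',im=im,d=d); return im,d
def load(f):
    z=np.load(''+f+'.npz'); return z['im'],z['d']
def crop(im,f,x0,y0,x1,y1,s):
    c=cv2.resize(im[y0:y1,x0:x1],None,fx=s,fy=s,interpolation=cv2.INTER_CUBIC)
    cv2.imwrite('pics/'+f+'.png',c[:,:,::-1])
def pz(n,u,v,z):  # pixel -> world on plane z
    c=camera_params(n);K=np.array(c['K']);T=np.array(c['extrinsics'])
    r=T[:3,:3]@np.linalg.solve(K,[u,v,1]);o=T[:3,3]
    return o+r*(z-o[2])/r[2]
def pd(n,u,v,d):
    c=camera_params(n);K=np.array(c['K']);T=np.array(c['extrinsics'])
    return T[:3,:3]@(np.linalg.solve(K,[u,v,1])*d)+T[:3,3]
def proj(n,p):
    c=camera_params(n);K=np.array(c['K']);T=np.linalg.inv(np.array(c['extrinsics']))
    q=K@(T[:3,:3]@np.array(p)+T[:3,3]);return q[:2]/q[2]
E
python3 - <<'E'
from h import *
print(telemetry.sense())
ims=[]
for n in('top','side'):
    im,d=shot(n,n+'0'); ims.append(im)
    c=camera_params(n);print(n,np.round(c['K'],1).tolist(),np.round(c['extrinsics'],3).tolist())
a=cv2.resize(ims[0],(768,576),interpolation=cv2.INTER_CUBIC)
cv2.imwrite('pics/top0.png',a[:,:,::-1])
crop(ims[1],'side0',0,0,512,384,1.5)
E
```

```text
{'time': 0.0, 'joint_pos': array([-7.08977372e+01,  7.51571431e+00,  8.53293312e+01,  5.70252480e-04,
        8.72613861e+01, -4.89494781e+00]), 'qd': array([ 0.0538387 , -0.01031967,  0.05465166,  0.03689638, -0.01507019,
        0.00802678]), 'joint_efforts': array([ 2.04102835e-03, -5.69392920e+01, -5.00550413e+01,  5.22527591e-05,
        1.46757049e-02, -1.35657736e-06]), 'tool_pos': array([ 243.8407027 , -547.61610834,  230.23761318]), 'tcp_rot': array([-1.79894005e+02, -9.64918296e-03,  2.39971739e+01]), 'ft_force': array([0.51975688, 0.129729  , 0.62930767]), 'wrist_torque': array([0.00969724, 0.02915133, 0.02002109]), 'finger_gap': 85.15668325844092}
top [[373.9, 0.0, 250.7], [0.0, 373.9, 199.9], [0.0, 0.0, 1.0]] [[0.019, -0.988, 0.151, 357.731], [-1.0, -0.02, -0.007, -13.388], [0.01, -0.151, -0.988, 1381.761], [0.0, 0.0, 0.0, 1.0]]
side [[356.2, 0.0, 256.5], [0.0, 356.2, 202.1], [0.0, 0.0, 1.0]] [[-0.857, -0.304, 0.416, 195.04], [-0.514, 0.472, -0.716, 687.538], [0.022, -0.828, -0.561, 609.881], [0.0, 0.0, 0.0, 1.0]]
```

View pics/top0.png

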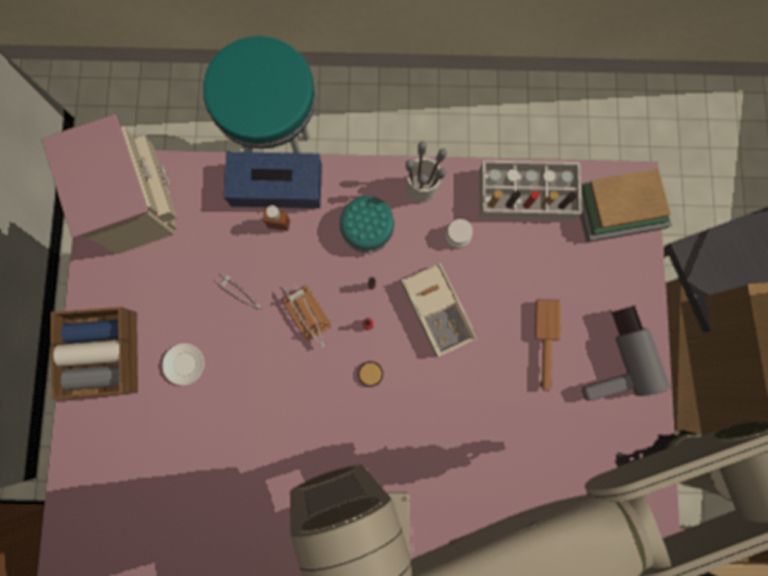

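View pics/side0.png

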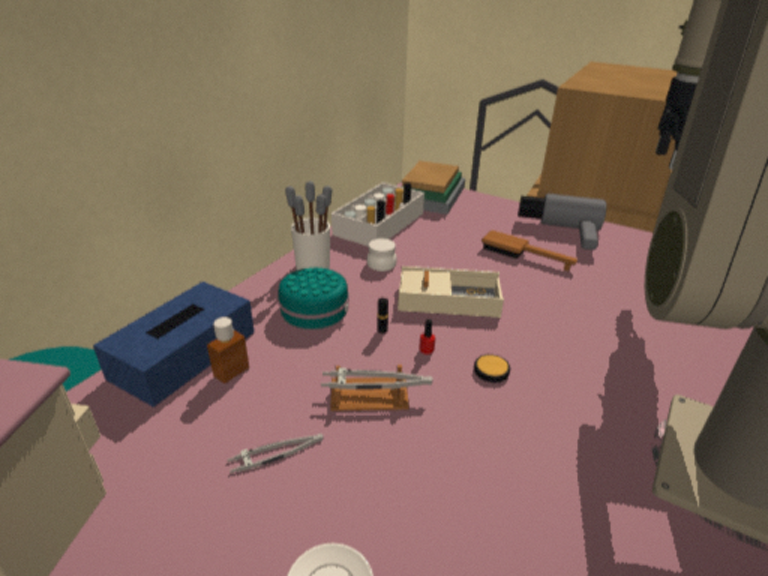

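```bash
python3 - <<'E'
from h import *
im,d=load('top0'); im2,_=load('side0')
a=cv2.resize(im[172:242,135:325],None,fx=4,fy=4,interpolation=cv2.INTER_CUBIC)
b=cv2.resize(im2[235:320,145:300],None,fx=3.6,fy=3.6,interpolation=cv2.INTER_CUBIC)
w=max(a.shape[1],b.shape[1]);o=np.zeros((a.shape[0]+b.shape[0],w,3),np.uint8)
o[:a.shape[0],:a.shape[1]]=a;o[a.shape[0]:,:b.shape[1]]=b
cv2.imwrite('pics/c1.png',o[:,:,::-1]);print(o.shape)
E
```

```text
(586, 760, 3)
```

View pics/c1.png

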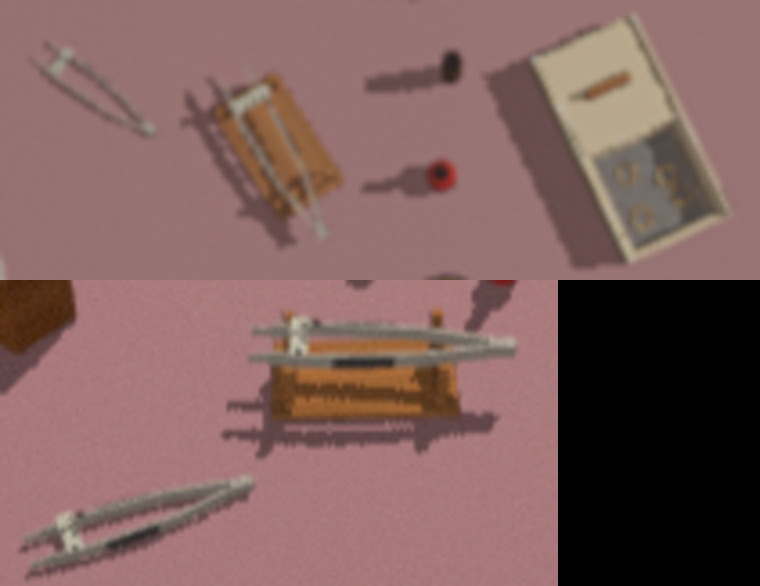

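Big tweezers: on the rest (top px ≈(203,211)), tips pointing up-left/away with the white gauge blade there. The decoy is the pair lying flat on the table (≈(160,194)), which is shorter and not on a rest. The box is at ≈(292,206), bar ≈(287,194).

```bash
python3 - <<'E'
from h import *
T=lambda x,y:(135+(x+.5)/4-.5,172+(y+.5)/4-.5)
S=lambda x,y:(145+(x+.5)/3.6-.5,235+(y-280+.5)/3.6-.5)
def t(l,x,y,z):print(l,pz('top',*T(x,y),z)[:2].round(1))
def s(l,x,y,z):print(l,pz('side',*S(x,y),z)[:2].round(1))
for i,p in enumerate([(532,60),(635,15),(730,212),(630,262)]):t('box%d'%i,*p,44)
t('bar',609,86,55)
t('back',322,234,40);t('tipL?',212,80,40);t('tipR?',247,70,40);t('gaugeblade',251,97,40)
s('back',513,345,40);s('tipnear',250,358,40);s('tipfar',254,329,40);s('plateN',363,362,35)
# point clouds
for n in('top','side'):
    im,d=load(n+'0');v,u=np.mgrid[:384,:512]
    c=camera_params(n);K=np.array(c['K']);E=np.array(c['extrinsics'])
    P=np.stack([(u-K[0,2])/K[0,0]*d,(v-K[1,2])/K[1,1]*d,d],-1)@E[:3,:3].T+E[:3,3]
    np.save(n+'P.npy',P)
    m=(d>0)&(P[...,2]>22)&(P[...,2]<60)
    # box
    def stat(l,ctr,r,zl,zh):
        k=m&(np.hypot(P[...,0]-ctr[0],P[...,1]-ctr[1])<r)&(P[...,2]>zl)&(P[...,2]<zh)
        q=P[k];
        if len(q)<5:print(n,l,len(q));return
        print(n,l,len(q),q.mean(0).round(1),cv2.minAreaRect(q[:,:2].astype(np.float32)))
    stat('box',pz(n,*( (292,206) if n=='top' else (300,194)),40),140,28,60)
    stat('bar',pz('top',*T(609,86),55),40,47,60)
    stat('tw',pz('top',*T(270,155),38),120,33,48)
E
```

```text
box0 [612.6 -83.1]
box1 [ 656.4 -176.9]
box2 [ 477.4 -262.5]
box3 [ 431.  -172.7]
bar [ 588.1 -152.2]
back [451. 103.]
tipL? [588.9 207.5]
tipR? [598.8 176.1]
gaugeblade [574.  171.4]
back [446.7 103.5]
tipnear [584.8 205.6]
tipfar [599.3 181.6]
plateN [524.1 165.3]
top box 1011 [ 570.8 -161.1   39.2] ((546.5761108398438, -172.7017822265625), (203.5189208984375, 104.20375061035156), 25.940509796142578)
top bar 35 [ 591.5 -151.5   54. ] ((597.076171875, -154.99111938476562), (27.721364974975586, 52.732608795166016), 58.52876281738281)
top tw 147 [530.8 149.9  39.9] ((525.5885009765625, 144.36744689941406), (175.364990234375, 59.04960250854492), 33.46265411376953)
side box 1128 [ 554.4 -162.4   38. ] ((519.0938110351562, -124.55717468261719), (204.4282684326172, 216.19174194335938), 26.704784393310547)
side bar 27 [ 585.1 -145.6   53.5] ((587.606689453125, -148.1653289794922), (9.031120300292969, 40.30489730834961), 27.90888786315918)
side tw 505 [524.7 149.4  37.6] ((522.2608032226562, 143.29327392578125), (174.69537353515625, 61.738616943359375), 33.71167755126953)
```

```bash
cat >> h.py <<'E'
from scipy.spatial.transform import Rotation as Ro
def go(p,yaw=None):  # shift left in tool axes (after a levelling/yaw turn) in move units
    s=telemetry.sense();R=Ro.from_euler('xyz',s['tcp_rot'],degrees=True)
    R2=R if yaw is None else Ro.from_euler('xyz',[180,0,yaw],degrees=True)
    print('t',round(s['time'],2),'pos',s['tool_pos'].round(1),'rot',s['tcp_rot'].round(2),'f',s['ft_force'].round(1),'gap',round(s['finger_gap'],2))
    print(' turn',((R.inv()*R2).as_rotvec()/2/np.pi).round(4),'shift after turn',(R2.inv().apply(np.array(p)-s['tool_pos'])/50).round(3))
E
python3 -c "
from h import *
go([617,-136,130],26)"
```

```text
t 0.1 pos [ 243.9 -547.7  230.4] rot [-1.7991e+02 -1.0000e-02  2.3990e+01] f [-0.5 -0.9  0.6] gap 85.31
 turn [-0.0003 -0.     -0.0056] shift after turn [10.316 -4.129  2.007]
```

```bash
python3 -m jog '[[[0,0,0,0,0,-0.0056,0],[0.938,-0.375,0,0,0,0,0],[0.938,-0.375,0,0,0,0,0],[0.938,-0.375,0,0,0,0,0],[0.938,-0.375,0,0,0,0,0],[0.938,-0.375,0,0,0,0,0],[0.938,-0.375,0,0,0,0,0],[0.938,-0.375,0,0,0,0,0],[0.938,-0.375,0,0,0,0,0],[0.938,-0.375,0,0,0,0,0],[0.938,-0.375,0.5,0,0,0,0],[0.938,-0.375,0.5,0,0,0,0]]]'
python3 -m jog '[[[0,0,0.5,0,0,0,0],[0,0,0.5,0,0,0,0],[0,0,0,0,0,0,0],[0,0,0,0,0,0,0]]]'
python3 -c "
from h import *
go([617,-136,46],26)"
```

```text
time: 1.6
tool_pos: [618.5, -135.3, 181.1]
tcp_rot: [179.9, -0.0, 26.1]
ft_force: [-0.3, -0.1, 0.1]
finger_gap: -0.2
time: 2.1
tool_pos: [617.6, -136.8, 132.3]
tcp_rot: [180.0, -0.0, 26.0]
ft_force: [0.1, 0.0, 0.1]
finger_gap: 0.3
t 2.1 pos [ 617.6 -136.8  132.3] rot [ 1.7996e+02 -4.0000e-02  2.6030e+01] f [0.1 0.  0.1] gap 0.34
 turn [ 0.0001 -0.0001  0.0001] shift after turn [-0.004 -0.02   1.727]
```

```bash
python3 -m jog '[[[0,0,0.5,0,0,0,0],[0,0,0.5,0,0,0,0],[0,0,0.4,0,0,0,0],[0,0,0.2,0,0,0,0],[0,0,0.12,0,0,0,0],[0,0,0,0,0,0,0],[0,0,0,0,0,0,0]]]'
python3 - <<'E'
from h import *
go([617,-136,45],26)
a,_=shot('top','t1');b,_=shot('side','s1')
print(proj('side',[617,-136,46]),proj('top',[617,-136,46]))
x=cv2.resize(b[150:230,240:360],None,fx=5,fy=5,interpolation=cv2.INTER_CUBIC)
cv2.imwrite('pics/s1.png',x[:,:,::-1])
E
```

```text
time: 2.98
tool_pos: [617.9, -136.7, 46.2]
tcp_rot: [179.9, -0.1, 26.0]
ft_force: [0.7, -0.3, 0.8]
finger_gap: 0.1
t 2.98 pos [ 617.9 -136.7   46.2] rot [ 1.7995e+02 -6.0000e-02  2.6010e+01] f [ 0.7 -0.3  0.8] gap 0.14
 turn [ 0.0001 -0.0002  0.    ] shift after turn [-0.009 -0.021  0.025]
[272.9256211 185.6029236] [282.19425636 185.61479728]
```

View pics/s1.png

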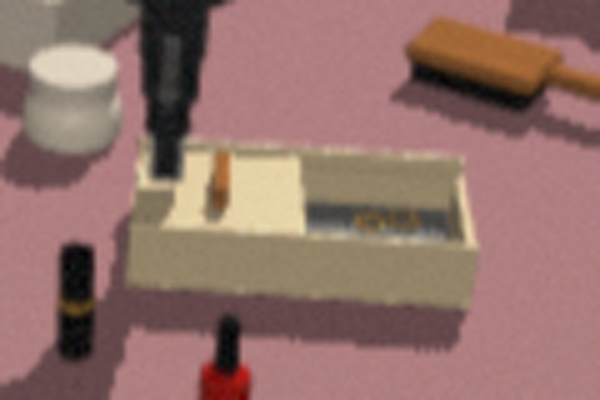

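The finger tips (crop px ≈(165,175)) stand on the far side of the bar (≈(220,180)), between the rails and clear of the cover. Now pushing.

```bash
python3 -m jog '[[[0,0,0.03,0,0,0,0],[-0.2,0,0,0,0,0,0],[-0.2,0,0,0,0,0,0],[-0.2,0,0,0,0,0,0],[-0.2,0,0,0,0,0,0],[-0.2,0,0,0,0,0,0],[-0.2,0,0,0,0,0,0],[-0.2,0,0,0,0,0,0],[-0.2,0,0,0,0,0,0],[-0.2,0,0,0,0,0,0],[-0.1,0,0,0,0,0,0],[0,0,0,0,0,0,0]]]'
python3 -m jog '[[[-0.1,0,0,0,0,0,0],[-0.06,0,0,0,0,0,0],[-0.04,0,0,0,0,0,0],[0,0,0,0,0,0,0]]]'
python3 -c "
from h import *
go([617.9,-136.7,45],26)"
```

```text
time: 4.58
tool_pos: [531.5, -178.5, 43.9]
tcp_rot: [180.0, 0.0, 26.0]
ft_force: [-0.4, -0.0, 0.2]
finger_gap: -0.1
time: 5.08
tool_pos: [522.7, -182.7, 43.8]
tcp_rot: [-180.0, 0.0, 26.0]
ft_force: [-0.3, -0.1, 0.9]
finger_gap: 0.1
t 5.08 pos [ 522.7 -182.7   43.8] rot [-1.800e+02  1.000e-02  2.601e+01] f [-0.3 -0.1  0.9] gap 0.14
 turn [-0.  0.  0.] shift after turn [ 2.114  0.008 -0.024]
```

```bash
python3 -m jog '[[[-0.04,0,0,0,0,0,0],[-0.04,0,0,0,0,0,0],[-0.04,0,0,0,0,0,0]]]'; python3 -m jog '[[[-0.03,0,0,0,0,0,0],[-0.03,0,0,0,0,0,0]]]';  python3 -m jog '[[[-0.02,0,0,0,0,0,0],[-0.02,0,0,0,0,0,0]]]'
python3 - <<'E'
from h import *
go([617.9,-136.7,45],26)
b,_=shot('side','s2');crop(b,'s2',240,150,360,230,5)
E
```

```text
time: 5.45
tool_pos: [517.4, -185.2, 43.8]
tcp_rot: [-180.0, -0.0, 26.0]
ft_force: [0.7, 1.0, -0.3]
finger_gap: -0.2
time: 5.7
tool_pos: [514.6, -186.6, 43.8]
tcp_rot: [-180.0, 0.0, 26.0]
ft_force: [1.8, 0.0, -0.4]
finger_gap: -0.0
time: 5.95
tool_pos: [512.9, -187.4, 43.8]
tcp_rot: [-180.0, 0.0, 26.0]
ft_force: [1.7, -0.2, 0.7]
finger_gap: 0.2
t 5.95 pos [ 512.9 -187.4   43.8] rot [-180.      0.     26.01] f [ 1.7 -0.2  0.7] gap 0.25
 turn [-0.  0.  0.] shift after turn [ 2.332  0.009 -0.025]
```

View pics/s2.png

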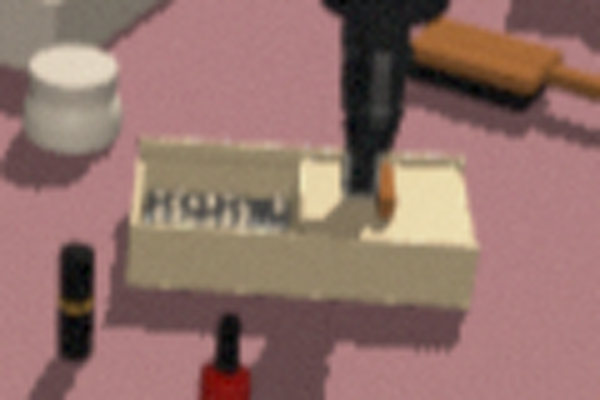

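Pearls are exposed and the cover is nearly at its end. I'll push on gently until the stop is felt.

```bash
for i in 1 2; do python3 -m jog '[[[-0.02,0,0,0,0,0,0],[-0.02,0,0,0,0,0,0]]]' | grep -E 'pos|force'; done
```

```text
tool_pos: [511.6, -188.1, 43.8]
ft_force: [6.0, 2.3, -2.3]
tool_pos: [511.4, -188.2, 44.0]
ft_force: [14.3, 6.0, -8.3]
```

```bash
python3 -m jog '[[[0.1,0,0,0,0,0,0],[0.1,0,0,0,0,0,0],[0,0,-0.5,0,0,0,0],[0,0,-0.8,0,0,0,0],[0,0,-0.8,0,0,0,0],[0,0,0,0,0,-0.0195,0.65]]]' 
python3 -c "
from h import *
go([533,151,90],33)"
```

```text
time: 7.25
tool_pos: [520.8, -186.0, 153.4]
tcp_rot: [179.6, -0.2, 33.2]
ft_force: [0.6, -0.0, -0.2]
finger_gap: 16.6
t 7.25 pos [ 520.8 -186.   153.4] rot [179.64  -0.2   33.15] f [ 0.6 -0.  -0.2] gap 16.56
 turn [ 0.001  -0.0006  0.0004] shift after turn [ 3.876 -5.52   1.268]
```

```bash
python3 -m jog '[[[0.48,-0.69,0,0,0,0,0.65],[0.48,-0.69,0,0,0,0,0.65],[0.48,-0.69,0,0,0,0,0.65],[0.48,-0.69,0,0,0,0,0.65],[0.48,-0.69,0,0,0,0,0.65],[0.48,-0.69,0,0,0,0,0.65],[0.48,-0.69,0,0,0,0,0.65],[0.48,-0.69,0,0,0,0,0.65],[0,0,0.6,0,0,0,0.65],[0,0,0.6,0,0,0,0.65],[0,0,0,0,0,0,0.65],[0,0,0,0,0,0,0.65]]]' 
python3 - <<'E'
from h import *
go([533,151,90],33)
b,_=shot('side','s3');a,_=shot('top','t3')
x=cv2.resize(b[210:300,200:310],None,fx=5,fy=5,interpolation=cv2.INTER_CUBIC)
cv2.imwrite('pics/s3.png',x[:,:,::-1])
E
```

```text
time: 8.75
tool_pos: [529.4, 151.2, 89.8]
tcp_rot: [180.0, -0.0, 33.0]
ft_force: [0.2, -0.3, 0.9]
finger_gap: 55.4
t 8.75 pos [529.4 151.2  89.8] rot [ 1.7998e+02 -3.0000e-02  3.3020e+01] f [ 0.2 -0.3  0.9] gap 55.37
 turn [ 0.0001 -0.0001  0.    ] shift after turn [ 0.058  0.043 -0.003]
```

View pics/s3.png

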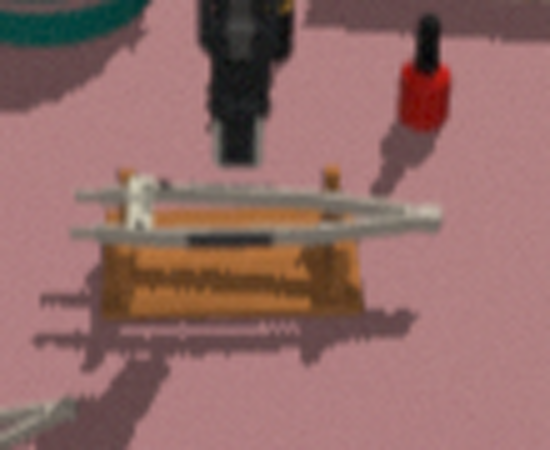

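```bash
python3 - <<'E'
from h import *
S=lambda x,y:(200+(x+.5)/5-.5,210+(y+.5)/5-.5)
for l,x,y,z in[('pl tip',188,240,35),('pl back',273,240,35),('back',436,217,35),('backtop',436,210,40),('tipL',72,234,35),('tipR',78,195,35),('gauge mid',141,203,40)]:
    p=pz('side',*S(x,y),z);print(l,p[:2].round(1))
# model check
c=np.array([533,151.]);
for yaw in(32,33,34):
    a=np.deg2rad(yaw);X=np.array([np.cos(a),np.sin(a)]);Y=np.array([-X[1],X[0]])
    for l,x,y in[('back',-101,0),('tipL',75,12),('tipR',75,-12),('plate',0,17.2),('pltip',20,17.2),('plback',-20,17.2)]:print(yaw,l,(c+x*X+y*Y).round(1))
E
```

```text
pl tip [540.1 176.1]
pl back [506.5 154.9]
back [449.1  99.8]
backtop [449.1 100.5]
tipL [588.2 201.7]
tipR [602.1 178.2]
gauge mid [570.  171.3]
32 back [447.3  97.5]
32 tipL [590.2 200.9]
32 tipR [603.  180.6]
32 plate [523.9 165.6]
32 pltip [540.8 176.2]
32 plback [506.9 155. ]
33 back [448.3  96. ]
33 tipL [589.4 201.9]
33 tipR [602.4 181.8]
33 plate [523.6 165.4]
33 pltip [540.4 176.3]
33 plback [506.9 154.5]
34 back [449.3  94.5]
34 tipL [588.5 202.9]
34 tipR [601.9 183. ]
34 plate [523.4 165.3]
34 pltip [540.  176.4]
34 plback [506.8 154.1]
```

```bash
python3 -m jog '[[[0.058,0.043,0,0,0,0.0028,0.65],[0,0,0.5,0,0,0,0.65],[0,0,0.4,0,0,0,0.65],[0,0,0.3,0,0,0,0.65],[0,0,0.2,0,0,0,0.65],[0,0,0,0,0,0,0.65],[0,0,0,0,0,0,0.65]]]' 20
python3 -c "
from h import *
go([533,151,20],32)"
```

```text
time: 9.72
tool_pos: [533.0, 151.2, 19.4]
tcp_rot: [180.0, -0.0, 32.0]
ft_force: [-0.3, -0.5, 0.3]
finger_gap: 55.5
t 9.72 pos [533.  151.2  19.4] rot [ 1.7998e+02 -5.0000e-02  3.2020e+01] f [-0.3 -0.5  0.3] gap 55.48
 turn [ 0.     -0.0001  0.0001] shift after turn [-0.002  0.003 -0.011]
```

```bash
python3 -m jog '[[[0,0,0,0,0,0,0.42],[0,0,0,0,0,0,0.42],[0,0,0,0,0,0,0.38],[0,0,0,0,0,0,0.35],[0,0,0,0,0,0,0.33],[0,0,0,0,0,0,0.317],[0,0,0,0,0,0,0.317],[0,0,0,0,0,0,0.317],[0,0,0,0,0,0,0.317]]]' 20
python3 - <<'E'
from h import *
print([round(telemetry.sense()['finger_gap'],2) for _ in range(3)])
g=[]
b,_=shot('side','s4');a,_=shot('top','t4')
print([telemetry.sense()['finger_gap'],telemetry.sense()['ft_force'].round(2)])
x=cv2.resize(b[225:285,205:300],None,fx=6,fy=6,interpolation=cv2.INTER_CUBIC)
cv2.imwrite('pics/s4.png',x[:,:,::-1])
E
```

```text
time: 10.85
tool_pos: [533.2, 151.2, 19.6]
tcp_rot: [180.0, -0.1, 32.0]
ft_force: [-1.6, 0.1, 6.9]
finger_gap: 27.1
[27.07, 27.07, 27.07]
[27.366700160002505, array([-0.66, -0.4 ,  6.87])]
```

View pics/s4.png

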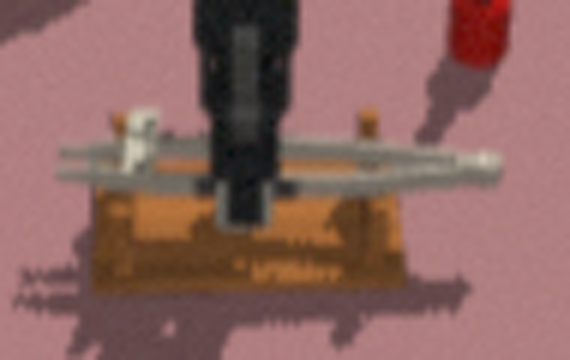

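Gripped mid-plate (finger at crop px (245,200), plates showing equally both sides, 197–297). Lifting.

```bash
python3 -m jog '[[[0,0,-0.04,0,0,0,0.317],[0,0,-0.1,0,0,0,0.317],[0,0,-0.2,0,0,0,0.317],[0,0,-0.3,0,0,0,0.317],[0,0,-0.3,0,0,0,0.317],[0,0,-0.3,0,0,0,0.317],[0,0,-0.3,0,0,0,0.317],[0,0,-0.2,0,0,0,0.317],[0,0,0,0,0,0,0.317],[0,0,0,0,0,0,0.317]]]'
python3 - <<'E'
from h import *
go([0,0,0],32)
b,_=shot('side','s5');a,_=shot('top','t5')
g=[27.07]
for i in range(6): snapshot('top'); g.append(telemetry.sense()['finger_gap'])
print(np.round(g[1:],2),np.mean(g[1:]))
p=telemetry.sense()['tool_pos'];u=proj('side',p+[0,0,15]).astype(int);print(u,proj('top',p+[0,0,15]))
x=cv2.resize(b[u[1]-28:u[1]+28,u[0]-52:u[0]+48],None,fx=8,fy=8,interpolation=cv2.INTER_CUBIC)
cv2.imwrite('pics/s5.png',x[:,:,::-1])
E
```

```text
time: 12.2
tool_pos: [532.1, 151.0, 105.2]
tcp_rot: [-180.0, 0.1, 32.0]
ft_force: [-0.1, -0.5, -0.0]
finger_gap: 27.0
t 12.2 pos [532.1 151.  105.2] rot [-1.7998e+02  5.0000e-02  3.2030e+01] f [-0.1 -0.5 -0. ] gap 27.02
 turn [-0.0001  0.0001  0.0001] shift after turn [-10.624  -3.078   2.104]
[27.17 27.48 26.94 26.72 27.03 27.14] 27.082269645477776
[245 224] [199.77826184 204.23811109]
```

View pics/s5.png

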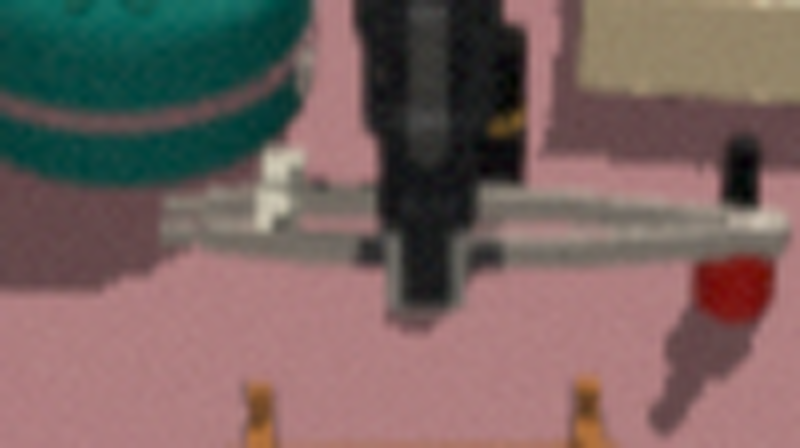

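Held level mid-plate: tips at crop px ≈(168,222), back ≈(780,230). Gauge is too coarse to read here, and there is time, so I'll hold it nearer the side camera for a proper reading.

```bash
python3 -c "
from h import *
go([350,415,375],32)"
```

```text
t 12.6 pos [532.3 151.  105.5] rot [-1.7999e+02  2.0000e-02  3.2020e+01] f [-1.3 -0.4 -0.3] gap 27.14
 turn [-0.      0.0001  0.0001] shift after turn [-0.295 -6.41  -5.389]
```

```bash
python3 -m jog '[[[0,-0.1,-0.2,0,0,0,0.317],[0,-0.2,-0.4,0,0,0,0.317],[0,-0.4,-0.5,0,0,0,0.317],[0,-0.55,-0.5,0,0,0,0.317],[0,-0.55,-0.5,0,0,0,0.317],[0,-0.55,-0.5,0,0,0,0.317],[0,-0.55,-0.5,0,0,0,0.317],[0,-0.55,-0.5,0,0,0,0.317],[-0.1,-0.55,-0.5,0,0,0,0.317],[-0.1,-0.55,-0.5,0,0,0,0.317],[-0.1,-0.55,-0.4,0,0,0,0.317],[0,-0.55,-0.2,0,0,0,0.317]]]'
python3 -m jog '[[[0,-0.5,-0.1,0,0,0,0.317],[0,-0.4,0,0,0,0,0.317],[0,-0.25,0,0,0,0,0.317],[0,-0.1,0,0,0,0,0.317],[0,0,0,0,0,0,0.317],[0,0,0,0,0,0,0.317]]]'
python3 - <<'E'
from h import *
b,_=shot('side','s6')
s=telemetry.sense();p=s['tool_pos'];a=np.deg2rad(s['tcp_rot'][2]);X=np.array([np.cos(a),np.sin(a),0])
go([0,0,0],32)
for d in(75,42,0):print(d,proj('side',p+[0,0,20]+d*X))
u=proj('side',p+[0,0,20]+50*X).astype(int)
x0,y0=max(u[0]-50,0),max(u[1]-37,0);print(x0,y0)
crop(b,'s6',x0,y0,x0+100,y0+75,8)
E
```

```text
time: 14.1
tool_pos: [368.8, 383.8, 369.6]
tcp_rot: [-180.0, -0.3, 32.1]
ft_force: [0.9, 0.0, -1.3]
finger_gap: 27.1
time: 14.85
tool_pos: [337.2, 435.1, 370.6]
tcp_rot: [180.0, 0.0, 32.0]
ft_force: [0.1, -1.0, -0.3]
finger_gap: 27.2
t 14.9 pos [337.2 435.1 370.7] rot [1.7999e+02 1.0000e-02 3.1980e+01] f [-0.3 -0.5 -0.2] gap 27.31
 turn [ 0.      0.     -0.0001] shift after turn [-10.331   3.806   7.414]
75 [185.70794399 220.37136565]
42 [218.37469346 220.59126502]
0 [259.72107909 220.8695922 ]
160 183
```

View pics/s6.png

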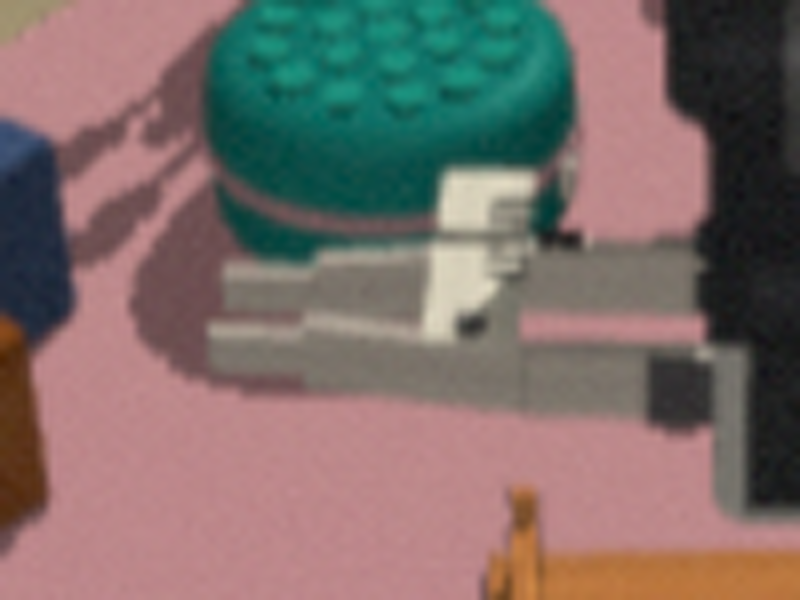

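Gauge crop: the long line (435–528, ≈238) meets the black pointer (≈(562,240)), so the tip gap is 10 mm within a fraction of a mm. The tips end where predicted from the TCP. Now to the box.

```bash
python3 -c "
from h import *
go([525.9,-190.7,150],32)"
```

```text
t 14.9 pos [337.2 435.1 370.7] rot [1.7999e+02 1.0000e-02 3.1980e+01] f [-0.3 -0.5 -0.2] gap 27.31
 turn [ 0.      0.     -0.0001] shift after turn [-3.432 12.615  4.414]
```

```bash
python3 -m jog '[[[-0.03,0.1,0.1,0,0,0,0.317],[-0.08,0.3,0.2,0,0,0,0.317],[-0.14,0.5,0.2,0,0,0,0.317],[-0.163,0.6,0.2,0,0,0,0.317],[-0.163,0.6,0.2,0,0,0,0.317],[-0.163,0.6,0.2,0,0,0,0.317],[-0.163,0.6,0.2,0,0,0,0.317],[-0.163,0.6,0.2,0,0,0,0.317],[-0.163,0.6,0.2,0,0,0,0.317],[-0.163,0.6,0.2,0,0,0,0.317],[-0.163,0.6,0.2,0,0,0,0.317],[-0.163,0.6,0.2,0,0,0,0.317]]]'
python3 -m jog '[[[-0.163,0.6,0.2,0,0,0,0.317],[-0.163,0.6,0.2,0,0,0,0.317],[-0.163,0.6,0.2,0,0,0,0.317],[-0.163,0.6,0.2,0,0,0,0.317],[-0.163,0.6,0.2,0,0,0,0.317],[-0.163,0.6,0.2,0,0,0,0.317],[-0.163,0.6,0.2,0,0,0,0.317],[-0.163,0.6,0.2,0,0,0,0.317],[-0.14,0.5,0.2,0,0,0,0.317],[-0.11,0.4,0.1,0,0,0,0.317],[-0.08,0.3,0.1,0,0,0,0.317],[-0.06,0.2,0.1,0,0,0,0.317]]]'
python3 -m jog '[[[0,0.1,0,0,0,0,0.317],[0,0,0,0,0,0,0.317],[0,0,0,0,0,0,0.317]]]'
python3 -c "
from h import *
go([525.9,-190.7,60],32)"
```

```text
time: 16.4
tool_pos: [431.1, 121.5, 255.2]
tcp_rot: [180.0, -0.0, 32.0]
ft_force: [-0.3, -0.6, 0.0]
finger_gap: 27.1
time: 17.9
tool_pos: [523.9, -185.4, 150.8]
tcp_rot: [180.0, -0.0, 32.0]
ft_force: [-1.0, 0.4, -1.3]
finger_gap: 27.0
time: 18.27
tool_pos: [526.5, -188.5, 151.1]
tcp_rot: [180.0, -0.0, 32.1]
ft_force: [0.5, 0.4, -0.3]
finger_gap: 27.3
t 18.27 pos [ 526.5 -188.5  151.1] rot [ 1.7999e+02 -2.0000e-02  3.2060e+01] f [ 0.5  0.4 -0.3] gap 27.26
 turn [ 0.     -0.      0.0002] shift after turn [-0.033  0.031  1.822]
```

```bash
python3 -m jog '[[[-0.033,0.031,0.1,0,0,0,0.317],[0,0,0.3,0,0,0,0.317],[0,0,0.4,0,0,0,0.317],[0,0,0.4,0,0,0,0.317],[0,0,0.3,0,0,0,0.317],[0,0,0.2,0,0,0,0.317],[0,0,0.1,0,0,0,0.317],[0,0,0,0,0,0,0.317],[0,0,0,0,0,0,0.317]]]'
python3 - <<'E'
from h import *
b,_=shot('side','s7');a,d=shot('top','t7')
s=telemetry.sense();p=s['tool_pos'];w=np.deg2rad(s['tcp_rot'][2]);X=np.array([np.cos(w),np.sin(w),0])
go([525.9,-190.7,60],32)
g=[]
for i in range(8): snapshot('top'); g.append(telemetry.sense()['finger_gap'])
print(np.mean(g))
print(proj('side',p+[0,0,16]+75*X),proj('top',p+[0,0,16]+75*X),proj('top',[589.5,-151,34]))
x=cv2.resize(b[140:230,230:370],None,fx=5,fy=5,interpolation=cv2.INTER_CUBIC)[:300]
y=cv2.resize(a[160:245,250:360],None,fx=3.4,fy=3.4,interpolation=cv2.INTER_CUBIC)
x=cv2.resize(b[150:215,235:365],None,fx=5,fy=5,interpolation=cv2.INTER_CUBIC)
o=np.zeros((x.shape[0]+y.shape[0],650,3),np.uint8);o[:x.shape[0],:x.shape[1]]=x;o[x.shape[0]:,:y.shape[1]]=y;print(x.shape,y.shape)
cv2.imwrite('pics/f7.png',o[:600,:,::-1])
E
```

```text
time: 19.4
tool_pos: [526.3, -191.4, 61.6]
tcp_rot: [179.9, -0.0, 32.0]
ft_force: [-0.1, 1.0, -0.7]
finger_gap: 27.1
t 19.5 pos [ 526.2 -191.4   61.6] rot [ 1.7994e+02 -4.0000e-02  3.2030e+01] f [ 0.3 -0.9  0.1] gap 27.1
 turn [ 0.0002 -0.0001  0.0001] shift after turn [ 0.002 -0.015  0.031]
27.147102860448868
[283.92331602 176.87284712] [287.3807606  191.55305696] [285.94200728 193.70011643]
(325, 650, 3) (289, 374, 3)
```

View pics/f7.png

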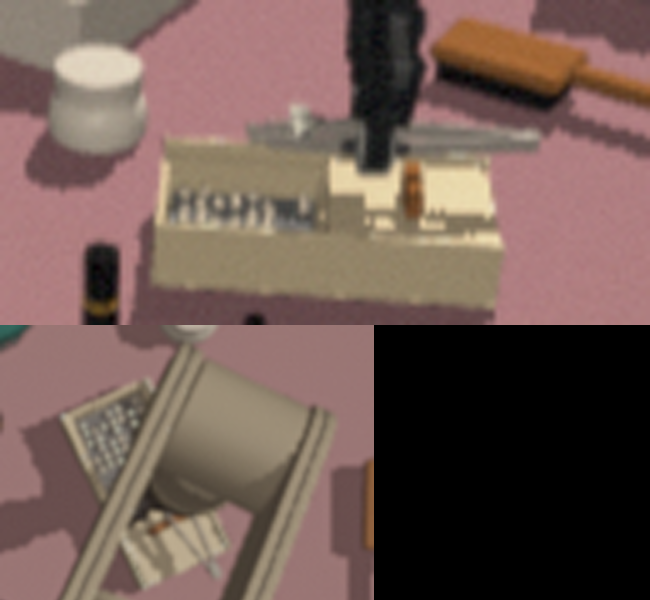

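Final view: tips (crop ≈(250,133)) are within 1 px of the prediction, over the open pearl bay. The bar (≈(412,188)) and cover lie over the other compartment, and the arm is steady. Handing in.

```bash
python3 -c "
from bench import job
print(job.hand_in())"
```

```text
the job is handed in; nothing more can be done
None
```

The job is done and handed in at about 20 s of the 58 s allowed; no verdict was reported.

**Cover:** I pushed the cover off the pearls by its bar until it met the end stop (about 15 N along the push). In the last pictures it lies over the earring compartment.

**Tweezers:** I took the larger pair off the rest by the finger plates, not the shorter pair lying on the table. In an enlarged view near the side camera, the pointer stood level with the long 10 mm line. At the end the finger opening averaged 27.1 mm against the ideal 27.0 mm, which puts the tip gap at about 10 to 10.3 mm.

**Final position:** The tips are at about z = 77 mm, roughly 33 mm above the side rails. By calculation they are over the middle of the pearl compartment to within about 2 mm, and the side picture agreed within about 1 pixel. The arm blocked the top camera's view of the tips, so that camera only confirmed the position of the pearl compartment.

**Other items:** The arm touched nothing else. Closing on the plates briefly pressed the tweezers onto their rest with about 7 N, and this went away on lifting. No check failed.

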